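Put the sharpening drive into gear

ROBOT

A 6-joint arm with a two-finger parallel gripper is mounted at the origin on a cart in front of the work surface, level with it; the furniture and walls round the work are solid. World frame = base frame: x ahead of the robot, y to its left, z up, the work surface at z = 0. Lengths are in mm, angles in rad, forces in N, time in s.
With the tool pointing down it reaches from about 250 to 850 mm from the base axis. Payload 12.5 kg.
Tool frame: the origin (TCP) lies midway between the tips of the shut fingers; the grasp point (between the pads) lies 19 mm behind it (env.tcp_to_grasp is the distance from the TCP to the grasp point, in mm); z points along the fingers, x is the direction in which the jaws open and shut, and the axes are right-handed (so a half turn about z gives the same grasp; the last joint's range is limited). The gripper opens to 93 mm and grips with 3 to 60 N. Pads are 15 mm wide; open, the fingers measure 128 mm over their backs; the gripper's body (75 mm by 188 mm) begins 65 mm behind the grasp point.
Start: joints at [-1.271, 0.351, 1.652, -0, 1.139, -0.085], TCP at [206.473, -509.758, 218.633] pointing down, gripper open.
Joint ranges: [-2.75, 2.75], [-0.79, 2.1], [0.01, 2.65], [-1.57, 4.71], [0.07, 3.14], [-2.87, 2.87]. Speed limits (rad/s): [2.22, 2.22, 2.79, 3.14, 3.14, 3.14].

INTERFACE

Orientations are given as a 3x3 rotation matrix whose columns are the frame's x, y, z axes.
In Python, from station import env gives the robot as it stands. The module is installed in compiled form; this text tells all that it offers.
- The arm moves only by the tool drive_tool, never from a script. Its argument "deltas" is a list of rows, each an object of numbers: "dx", "dy", "dz": the shift along the world's x, y, z in cm; "ax", "ay", "az": the turn, a rotation vector about the world's x, y, z in rad. A call has exactly 8 rows; each row is the pose to reach, as a shift and turn from the pose commanded when the call began; what a row does not reach only later rows make up. A row lasts 1/12 s, in which the tool goes at most 41.7 mm and 7.16 degrees, less where a joint would pass 70% of its speed; a pose out of reach is approached as far as the arm can. A call with a gripper value outside its range is refused whole. "jaw" is the finger opening in cm, from 0 to 9.3, set as the call begins (left out, the last holds). The fingers move at their own pace and stop on an object; the grip force is fixed at half the most. Time passes only in rows, so rows that repeat a pose let the fingers close, or fill a call up. It gives the time, the measured TCP pose, the force and the opening at its end, in the units of the state.
- env.state(): the state, without advancing time (a new reading comes with each control period).
- env.snapshot(name): name is "scene" or "top" or "wrist"; returns a dict with "color" (420x560x3 uint8, red, green, blue), "fx", "fy", "cx", "cy" (pixels), "k1" (the pictures are not rectified: a ray, as slopes to the right and down, at radius r is drawn at 1 + k1 r^2 times it, then the intrinsics apply), "world_from_camera" (4x4, takes a point from camera to world coordinates); the wrist camera has in their place "mount" (4x4, takes a point from camera to tool coordinates, whose origin is the TCP and whose axes are the tool frame's). Camera axes: x right, y down, z forward; pixel columns grow to the right and rows downward; lengths in mm; the calibration is good to about 2 mm. A picture is of the moment at which its call begins: read the wrist's pose just before it. There is no depth.
- env.sign_off(): hands the job in, once; it reports no verdict.
Trained networks look in the newest picture that a camera, given by its name, has taken for a name from the list of things; names that differ only in an ending like _2 or _b are one class to them, and where a whole thing is asked for, a point or a joint stands for the part that bears it (a point fixed in the world has none). Each returns a list of dicts, best first, with "conf" (0 to 1); they miss things now and then, are a little off and sometimes report something else, mostly with a low value. They report only what shows in the picture. A call takes as long as a camera call.
- env.regions_of(camera, thing): "pixels" (420x560 bool, what is visible of it).
- env.place_of(camera, thing): "centre" ([x, y, z] in mm, in world coordinates, good to about 4 mm: a listed point, or the origin of a listed thing).
The state is a dict: "time_s": time; "joints": joint angles; "qvel": joint speeds; "tau": joint torques, N m; "ee_pos": TCP position; "ee_rot": TCP orientation; "contact_force": force on the tool from outside, world axes, zero at the start; "wrist_torque": the same for the moment, N m; "width": opening from 0.0 (shut) to 1.0 (fully open).
Only numpy, scipy, OpenCV 4.12 (cv2) and the standard library are available. Lean on these libraries where they do the work, as an engineer would, in place of code of your own. Each camera call takes 0.05 s, during which the arm holds its last target.

TASK

Put the sharpening drive with the orange knob into gear: pull its spring-loaded knob up out of the neutral pocket, turn it to the green dot and let it drop fully into the pocket there. Leave the knob of the other drive, the black one, alone.

Things in the scene. Friction and masses are not known exactly. Their poses are not given: they have to be found in the camera images.
- orange_grip (a point): Point on the vertical axis of the orange knob, midway up its grip wing, 103 mm above the table; moves with the knob. The wing: upright bar 46 mm long (point x) x 18 mm thick (point y: close the fingers so) x 40 mm tall, top 16 mm above the point. Round skirt, 47 mm wide, top 27 mm below it. Knob sits on a fixed grey drive, 120x110 mm, top 55 mm up, motor behind, grey wheel at its side.
- orange_turn (a joint): Turn of the orange knob, rad, anticlockwise from above. An 8 mm steel tongue sticks out 45 mm from the axis along the grip's minus x and sits in a gap (pocket) of a fixed ring, radius 40 mm, top 64 mm above the table. 0 = middle of the wide neutral pocket (white dot; play 0.21 each way, starts anywhere in it); +1.047 = green dot, -1.047 = blue dot (play 0.11). Turns freely once lifted.
- orange_lift (a joint): How far the orange knob is pulled up, m: 0 fully down, 0.020 upper stop. The tongue clears the ring at 0.008; turn at 0.012 to 0.016. A spring and its weight pull it down with 4 N at 0, 6 N at 0.016. Let go over a pocket it drops in; the round tongue slides in from up to about 0.2 rad off the middle.
- black_tip (a point): Outer end of the steel tongue of the black knob on the other drive (same form, tan cork wheel), 60 mm above the table and 45 mm from that knob's axis. That drive stays in neutral: leave its knob alone.

How it is judged:
By the outcome, as a careful person would: the job done as asked, in the order asked, and still so for the second after the job is handed in, with the robot touching nothing.
It also fails if it takes over 29 s, if anything falls off the work surface, if the arm or the gripper's body presses on something with over 40 N, if the wrist force passes 120 N, or if a joint passes its speed limit or range.

## Working session

There is one attempt and no reset: what is moved stays moved. The work goes in short steps, Python scripts to look and compute and a tool call to move; the robot and the scene stay as the last step left them, time stands still between calls to the robot, and variables do not carry over. Pictures are saved under pics/ and viewed, and the job is handed in when it is done.

Besides the shell and the picture viewer there is one more tool, called after "Call:" as name(argument=value, ...), one argument or row to a line, values as JSON. drive_tool: Moves the arm, as the interface text tells. Its arguments: {"type":"object","properties":{"deltas":{"type":"array"},"jaw":{"type":"number"}},"required":["deltas"]}

```bash
mkdir -p pics; python3 - <<'E'
from station import env
import cv2
print(env.state())
for n in ("scene","top"):
    s=env.snapshot(n); cv2.imwrite(f"pics/{n}0.png",s["color"][:,:,::-1])
    print(n,s["fx"],s["cx"],s["cy"],s["k1"],s["world_from_camera"].round(3).tolist())
    for t in ("orange_grip","black_tip"):
        print(t,[(r["conf"],r["centre"]) for r in env.place_of(n,t)])
E
```

```text
{'time_s': 0.0, 'joints': array([-1.27062083e+00,  3.51262706e-01,  1.65241151e+00, -1.42862645e-05,
        1.13907210e+00, -8.45784938e-02]), 'qvel': array([-0.00058187,  0.00039086, -0.00101396,  0.00028996, -0.00107597,
       -0.00133662]), 'tau': array([ 1.50792774e-03, -4.97324145e+01, -2.85255289e+01,  6.99910498e-02,
        2.56767590e-02, -1.30261255e-04]), 'ee_pos': array([ 206.36466594, -509.45815286,  218.09170436]), 'ee_rot': array([[ 3.75336468e-01, -9.26888564e-01, -3.53518863e-04],
       [-9.26887917e-01, -3.75336625e-01,  1.09823816e-03],
       [-1.15063297e-03, -8.45364709e-05, -9.99999334e-01]]), 'contact_force': array([-0.86954211,  0.63075452,  0.7165437 ]), 'wrist_torque': array([-0.00440768,  0.01028069, -0.06396185]), 'width': 1.0008906080081925}
scene 459.32626089056583 280.8829274475898 206.0233227972562 -0.09832463067812518 [[0.54, -0.345, 0.768, -186.055], [-0.842, -0.213, 0.496, -679.259], [-0.008, -0.914, -0.406, 482.238], [0.0, 0.0, 0.0, 1.0]]
orange_grip [(0.96, [492.6, -123.9, 107.2])]
black_tip [(0.63, [476.4, -367.9, 61.6])]
top 405.86643547567934 283.90289251227983 211.2724321666546 -0.016715190069196206 [[-0.179, -0.963, 0.204, 311.781], [-0.984, 0.176, -0.033, -250.628], [-0.004, -0.206, -0.979, 950.759], [0.0, 0.0, 0.0, 1.0]]
orange_grip [(0.74, [498.4, -125.6, 98.2])]
black_tip []
```

View pics/scene0.png

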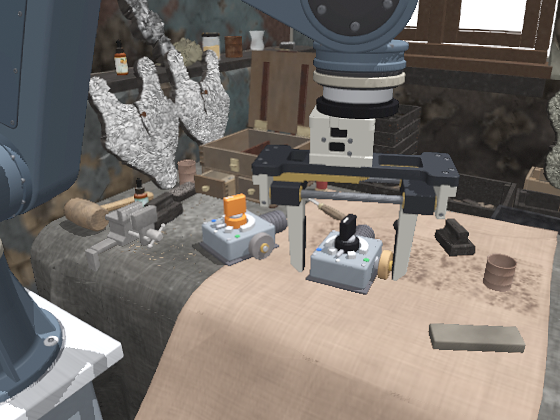

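View pics/top0.png

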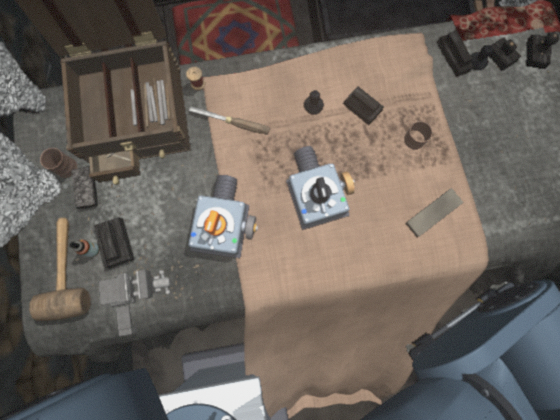

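The scene view shows the orange drive near (238,225) and the black one near (345,255). In the top view they sit near (218,225) and (320,190). I'll enlarge the orange one.

```bash
python3 - <<'E'
import cv2
a=cv2.imread("pics/top0.png")[165:270,170:275]; b=cv2.imread("pics/scene0.png")[180:275,190:300]
cv2.imwrite("pics/c1.png",cv2.resize(a,(600,600),interpolation=cv2.INTER_CUBIC))
cv2.imwrite("pics/c2.png",cv2.resize(b,(690,596),interpolation=cv2.INTER_CUBIC))
E
```

```text
(no output)
```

View pics/c1.png

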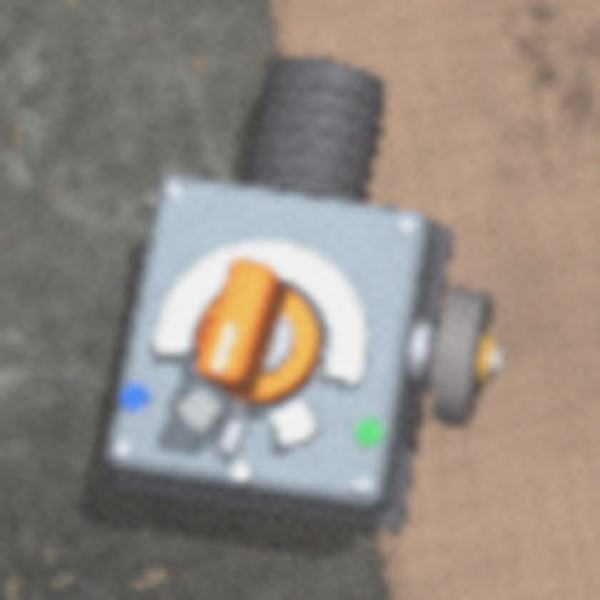

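View pics/c2.png

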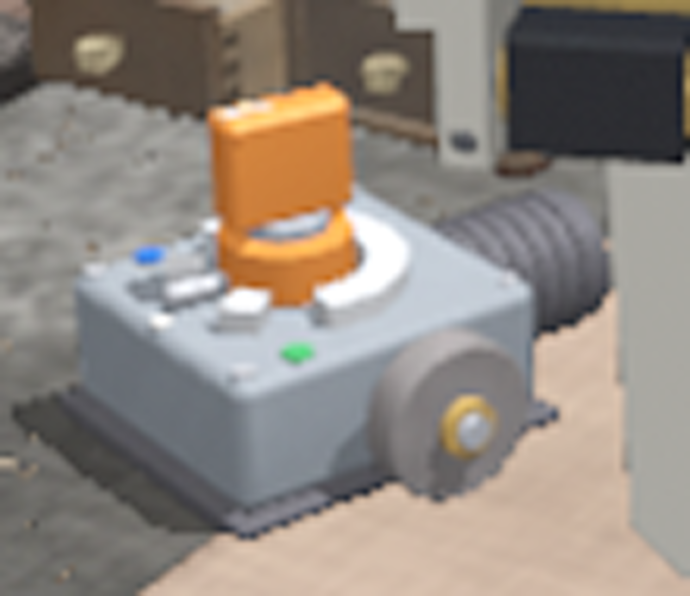

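The crops show the dots: blue (133,397), white (240,471) and green (368,431). The tongue is at about (232,437), the skirt is centred near (262,340), and the wing runs from (222,365) to (258,270). I'll project these to the table frame.

```bash
cat > h.py <<'E'
import numpy as np, cv2
def ray(s,u,v,R,t):
    K=np.array([[s["fx"],0,s["cx"]],[0,s["fy"],s["cy"]],[0,0,1]])
    p=cv2.undistortPoints(np.array([[[u,v]]],float),K,np.array([s["k1"],0,0,0.]))[0,0]
    return R@np.array([p[0],p[1],1.]),t
def at(s,u,v,z,W=None):
    W=s["world_from_camera"] if W is None else W
    d,o=ray(s,u,v,W[:3,:3],W[:3,3]); return o+d*(z-o[2])/d[2]
E
python3 - <<'E'
from station import env
from h import *
s=env.snapshot("top"); c=env.snapshot("scene")
T=lambda x,y,z:at(s,170+x/5.714-.4,165+y/5.714-.4,z)
S=lambda x,y,z:at(c,190+x/6.273-.4,180+y/6.273-.4,z)
def circ(b,w,g):
    A=np.array([2*(w-b)[:2],2*(g-b)[:2]]);r=np.array([w@w-b@b,g@g-b@b]);x=np.linalg.solve(A,r);return x,np.hypot(*(w-x))
for n,F,P in (("top",T,[(133,397),(240,471),(368,431)]),("scene",S,[(148,256),(161,322),(297,352)])):
    b,w,g=[F(*p,55)[:2] for p in P]; x,r=circ(b,w,g); print(n,b,w,g,"axis",x,r)
    print(" angles",[np.degrees(np.arctan2(*(q-x)[::-1])) for q in(b,w,g)])
print("skirt",T(262,340,76)); print("tongue",T(230,440,60),S(195,288,60))
print("wing top",T(240,268,119),T(257,270,119)); print("corners",[T(*p,55) for p in((172,188),(410,226),(122,450),(365,488))])
E
```

```text
top [483.41406067 -71.28451281] [ 447.17640736 -108.35603207] [ 453.71964001 -159.69596343] axis [ 503.58949182 -127.2531607 ] 59.49401288538742
 angles [np.float64(109.82308606533618), np.float64(161.48029624759536), np.float64(-146.95400869547606)]
scene [481.57161348 -74.29969207] [ 445.51752362 -110.45952684] [ 452.37346063 -161.28527351] axis [ 500.227192   -128.95495917] 57.75144008553194
 angles [np.float64(108.84640293340614), np.float64(161.32139663830097), np.float64(-145.95676550364692)]
skirt [ 492.40623979 -127.2161037    76.        ]
tongue [ 459.03774145 -107.05975638   60.        ] [ 463.22958312 -110.63348985   60.        ]
wing top [ 511.53592709 -129.20943025  119.        ] [ 509.66999089 -135.24883779  119.        ]
corners [array([564.0280247 , -97.81984671,  55.        ]), array([ 531.62159422, -188.70140893,   55.        ]), array([463.52072084, -64.2757485 ,  55.        ]), array([ 431.95322599, -155.12134809,   55.        ])]
```

The estimated axis is about (495,-125) and the tongue direction about 154°, so the turn is about -0.13. Moving over it for a wrist look.

Call:
drive_tool(
  deltas=[
    {"dx": 2.4,"dy": 3.2,"dz": 0.5,"az": -0.1},
    {"dx": 4.8,"dy": 6.4,"dz": 1,"az": -0.2},
    {"dx": 7.2,"dy": 9.6,"dz": 1.5,"az": -0.3},
    {"dx": 9.6,"dy": 12.8,"dz": 2,"az": -0.4},
    {"dx": 12,"dy": 16,"dz": 2.5,"az": -0.5},
    {"dx": 14.4,"dy": 19.2,"dz": 3,"az": -0.6},
    {"dx": 16.8,"dy": 22.4,"dz": 3.5,"az": -0.7},
    {"dx": 19.2,"dy": 25.6,"dz": 4,"az": -0.8},
  ],
)

```text
schema error: expected keys dx, dy, dz, ax, ay, az
```

Call:
drive_tool(
  deltas=[
    {"dx": 2.4,"dy": 3.2,"dz": 0,"az": -0.02},
    {"dx": 4.8,"dy": 6.4,"dz": 0,"az": -0.04},
    {"dx": 7.2,"dy": 9.6,"dz": 0,"az": -0.04},
    {"dx": 8.8,"dy": 11.8,"dz": 0,"az": -0.04},
    {"dx": 9.6,"dy": 12.8,"dz": 0,"az": -0.04},
    {"dx": 9.6,"dy": 12.8,"dz": 0,"az": -0.04},
    {"dx": 9.6,"dy": 12.8,"dz": 0,"az": -0.04},
    {"dx": 9.6,"dy": 12.8,"dz": 0,"az": -0.04},
  ],
)

```text
schema error: expected keys dx, dy, dz, ax, ay, az
```

```bash
python3 - <<'E'
from station import env
from h import *
import pickle
st=env.state(); s=env.snapshot("wrist")
pickle.dump((st,s),open("w1.pkl","wb"))
print(st["time_s"],st["ee_pos"],st["ee_rot"].round(3).tolist(),st["joints"].round(3),s["fx"],s["mount"].round(2).tolist())
print([(r["conf"],r["centre"]) for r in env.place_of("wrist","orange_grip")])
cv2.imwrite("pics/w1.png",s["color"][:,:,::-1])
t=env.snapshot("top");pickle.dump(t,open("t1.pkl","wb"))
E
```

```text
0.4 [ 206.45258756 -509.70385961  218.53630821] [[0.375, -0.927, -0.0], [-0.927, -0.375, 0.0], [-0.0, 0.0, -1.0]] [-1.271  0.351  1.652 -0.     1.139 -0.085] 310.3692758833737 [[1.0, 0.0, -0.0, 0.37], [-0.0, 0.97, 0.26, -72.32], [0.0, -0.26, 0.97, -166.19], [0.0, 0.0, 0.0, 1.0]]
[]
```

View pics/w1.png

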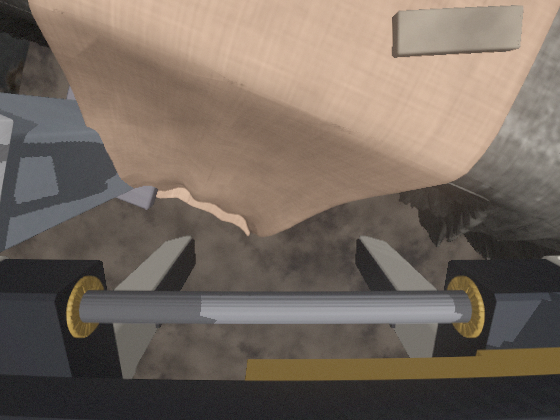

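The move was refused because every row needs all six keys. The arm has not moved and the wrist view shows only the cloth edge, so I'm resending with all of them.

Call:
drive_tool(
  deltas=[
    {"dx": 2.4,"dy": 3.2,"dz": 0.5,"ax": 0,"ay": 0,"az": -0.1},
    {"dx": 4.8,"dy": 6.4,"dz": 1,"ax": 0,"ay": 0,"az": -0.2},
    {"dx": 7.2,"dy": 9.6,"dz": 1.5,"ax": 0,"ay": 0,"az": -0.3},
    {"dx": 9.6,"dy": 12.8,"dz": 2,"ax": 0,"ay": 0,"az": -0.4},
    {"dx": 12,"dy": 16,"dz": 2.5,"ax": 0,"ay": 0,"az": -0.5},
    {"dx": 14.4,"dy": 19.2,"dz": 3,"ax": 0,"ay": 0,"az": -0.6},
    {"dx": 16.8,"dy": 22.4,"dz": 3.5,"ax": 0,"ay": 0,"az": -0.7},
    {"dx": 19.2,"dy": 25.6,"dz": 4,"ax": 0,"ay": 0,"az": -0.8},
  ],
)

```text
time_s: 1.22
ee_pos: [398.9, -252.5, 259.0]
ee_rot: [[-0.407, -0.914, 0.0], [-0.914, 0.407, -0.0], [0.0, -0.0, -1.0]]
contact_force: [0.7, -0.8, -0.5]
width: 0.999
```

Call:
drive_tool(
  deltas=[
    {"dx": 2.4,"dy": 3.2,"dz": 0,"ax": 0,"ay": 0,"az": -0.02},
    {"dx": 4.8,"dy": 6.4,"dz": 0,"ax": 0,"ay": 0,"az": -0.04},
    {"dx": 7.2,"dy": 9.6,"dz": 0,"ax": 0,"ay": 0,"az": -0.04},
    {"dx": 8.8,"dy": 11.8,"dz": 0,"ax": 0,"ay": 0,"az": -0.04},
    {"dx": 9.6,"dy": 12.8,"dz": 0,"ax": 0,"ay": 0,"az": -0.04},
    {"dx": 9.6,"dy": 12.8,"dz": 0,"ax": 0,"ay": 0,"az": -0.04},
    {"dx": 9.6,"dy": 12.8,"dz": 0,"ax": 0,"ay": 0,"az": -0.04},
    {"dx": 9.6,"dy": 12.8,"dz": 0,"ax": 0,"ay": 0,"az": -0.04},
  ],
)

```text
time_s: 1.88
ee_pos: [493.5, -127.3, 258.5]
ee_rot: [[-0.439, -0.898, -0.0], [-0.898, 0.439, -0.0], [0.0, 0.0, -1.0]]
contact_force: [-0.1, -0.5, 0.3]
width: 0.998
```

```bash
python3 - <<'E'
from station import env
from h import *
import pickle
st=env.state(); s=env.snapshot("wrist")
pickle.dump((st,s),open("w2.pkl","wb"))
print(st["time_s"],st["ee_pos"],st["ee_rot"].round(3).tolist(),st["joints"].round(3))
print([(r["conf"],r["centre"]) for r in env.place_of("wrist","orange_grip")])
cv2.imwrite("pics/w2.png",s["color"][:,:,::-1])
E
```

```text
1.8833 [ 493.53038261 -127.28282174  258.52161985] [[-0.439, -0.898, -0.0], [-0.898, 0.439, -0.0], [0.0, 0.0, -1.0]] [-0.344  0.237  1.704 -0.     1.201  1.682]
[(0.95, [495.9, -122.1, 103.4])]
```

View pics/w2.png

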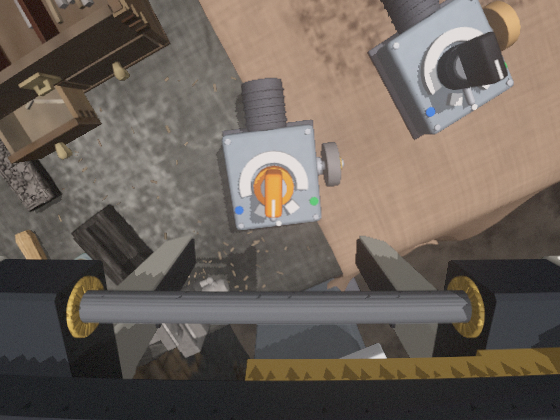

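The wrist view shows the orange drive at (272,180), with the wing at (275,190) and the green dot at (314,201). Enlarging.

```bash
python3 - <<'E'
import cv2
a=cv2.imread("pics/w2.png")[120:240,210:330]
cv2.imwrite("pics/c3.png",cv2.resize(a,(600,600),interpolation=cv2.INTER_CUBIC))
E
```

```text
(no output)
```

View pics/c3.png

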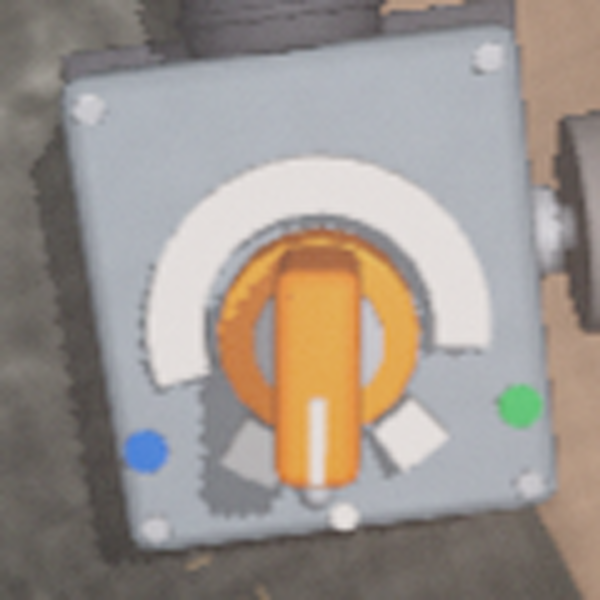

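The wing is nearly upright in the tool frame. Skirt is centred at (319,332), ring at about (319,330), dots at blue (147,452), white (344,517) and green (521,406), and the stripe runs (318,400) to (317,485).

```bash
python3 - <<'E'
from h import *
import pickle
st,s=pickle.load(open("w2.pkl","rb"))
W=np.eye(4);W[:3,:3]=st["ee_rot"];W[:3,3]=st["ee_pos"];W=W@s["mount"]
T=lambda x,y,z:at(s,210+x/5-.4,120+y/5-.4,z,W)[:2].round(1)
ang=lambda d:np.degrees(np.arctan2(d[1],d[0])).round(1)
A=T(319,332,76);print("skirt",A,"w",np.linalg.norm(T(219,332,76)-T(420,332,76)))
print("ring top pts w",np.linalg.norm(T(147,330,64)-T(491,330,64)),(T(147,330,64)+T(491,330,64))/2)
cor=[T(*p,55) for p in((89,108),(489,57),(155,530),(530,483))];print("corners",cor,np.mean(cor,0), ang(cor[2]-cor[0]),ang(cor[3]-cor[1]))
b,w,g=T(147,452,55),T(344,517,55),T(521,406,55)
M=np.array([2*(w-b),2*(g-b)]);x=np.linalg.solve(M,[w@w-b@b,g@g-b@b]);print("dots",b,w,g,x,np.hypot(*(w-x)))
for X in (A,x): print([ang(q-X) for q in(b,w,g)],[np.hypot(*(q-X)).round(1) for q in(b,w,g)])
print("stripe",ang(T(317,485,119)-T(318,400,119)),"tongue tip",T(317,503,60),ang(T(317,500,60)-A),np.linalg.norm(T(317,503,60)-A))
print("wing top: left/right edges",T(277,300,119),T(277,478,119),T(360,300,119),T(357,478,119))
print("wing ends mid back",T(319,270,119),T(317,488,119))
print("tool -y ang",ang(st["ee_rot"][:2,1]),ang(st["ee_rot"][:2,0]))
print("place black",)
E
```

```text
skirt [ 495.8 -125.9] w 45.97531946599173
ring top pts w 81.48545882548615 [ 494.1 -125. ]
corners [array([563.8, -99.1]), array([ 533.2, -188.1]), array([464.6, -64.6]), array([ 434.6, -154.4])] [ 499.05 -126.55] 160.8 161.1
dots [483.6 -72.3] [ 446.9 -108.8] [ 453.6 -160.5] [ 502.38953472 -127.89303902] 58.68247270338533
[np.float64(102.8), np.float64(160.7), np.float64(-140.7)] [np.float64(55.0), np.float64(51.8), np.float64(54.6)]
[np.float64(108.7), np.float64(161.0), np.float64(-146.2)] [np.float64(58.7), np.float64(58.7), np.float64(58.7)]
stripe 153.3 tongue tip [ 454.6 -105.1] 153.2 46.15278973149943
wing top: left/right edges [ 513.1 -125.3] [ 479.9 -108.8] [ 505.8 -140.2] [ 472.7 -123.6]
wing ends mid back [ 514.9 -135.5] [ 474.4 -115.2]
tool -y ang 154.0 -116.0
place black
```

The checks hold: skirt width 46 mm against 47, ring diameter 81.5 against 80, tongue reach 46 against 45. The axis is about (495,-125.5), the tongue is at 153.3° and neutral at 161°, so green needs about +1.18 rad. Descending.

Call:
drive_tool(
  deltas=[
    {"dx": 0.0,"dy": 0,"dz": -3,"ax": 0,"ay": 0,"az": 0},
    {"dx": 0.0,"dy": 0,"dz": -6,"ax": 0,"ay": 0,"az": 0},
    {"dx": 0.0,"dy": 0,"dz": -9,"ax": 0,"ay": 0,"az": 0},
    {"dx": 0.0,"dy": 0,"dz": -11.5,"ax": 0,"ay": 0,"az": 0},
    {"dx": 0,"dy": 0,"dz": -13,"ax": 0,"ay": 0,"az": 0},
    {"dx": 0,"dy": 0,"dz": -13,"ax": 0,"ay": 0,"az": 0},
    {"dx": 0,"dy": 0,"dz": -13,"ax": 0,"ay": 0,"az": 0},
    {"dx": 0,"dy": 0,"dz": -13,"ax": 0,"ay": 0,"az": 0},
  ],
)

```text
time_s: 2.65
ee_pos: [494.6, -126.9, 129.8]
ee_rot: [[-0.439, -0.898, 0.002], [-0.898, 0.439, -0.001], [-0.0, -0.002, -1.0]]
contact_force: [-0.6, -0.8, 0.6]
width: 0.999
```

```bash
python3 - <<'E'
from station import env
from h import *
st=env.state(); s=env.snapshot("wrist")
print(st["ee_pos"],st["ee_rot"].round(4).tolist())
print([(r["conf"],r["centre"]) for r in env.place_of("wrist","orange_grip")])
cv2.imwrite("pics/w3.png",s["color"][:,:,::-1])
E
```

```text
[ 494.60028478 -126.94569678  129.75643491] [[-0.439, -0.8985, 0.0016], [-0.8985, 0.439, -0.0006], [-0.0002, -0.0017, -1.0]]
[(0.59, [493.0, -121.6, 102.4])]
```

View pics/w3.png

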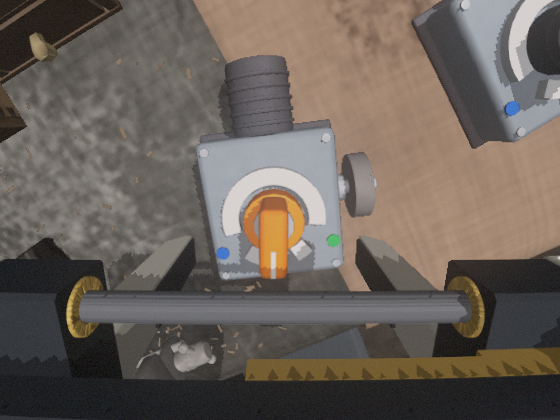

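```bash
python3 - <<'E'
from station import env
from h import *
import cv2
a=cv2.imread("pics/w3.png")[150:290,190:350]
cv2.imwrite("pics/c4.png",cv2.resize(a,(640,560),interpolation=cv2.INTER_CUBIC))
E
```

```text
(no output)
```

View pics/c4.png

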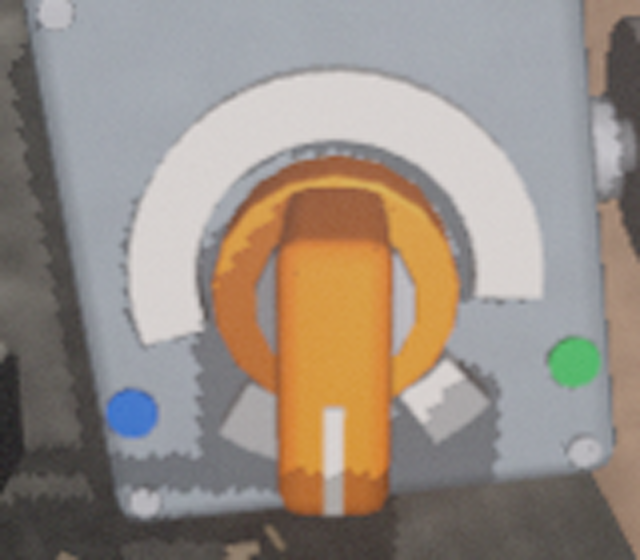

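```bash
python3 - <<'E'
from station import env
from h import *
st=env.state(); s=env.snapshot("wrist")
W=np.eye(4);W[:3,:3]=st["ee_rot"];W[:3,3]=st["ee_pos"];print(st["ee_pos"]);W=W@s["mount"]
T=lambda x,y,z:at(s,190+x/4-.4,150+y/4-.4,z,W)[:2]
print("ring",T(335.5,277,64),"skirt",T(336.5,298,76),"wing",T(334.5,377,119), "winglen",np.linalg.norm(T(334,240,119)-T(334,515,119)),np.linalg.norm(T(277,400,119)-T(392,400,119)))
d=T(334,240,119)-T(334,515,119);print(d)
d=T(276,480,119)-T(277,260,119);print(np.degrees(np.arctan2(d[1],d[0])))
d=T(387,480,119)-T(392,260,119);print(np.degrees(np.arctan2(d[1],d[0])))
R=st["ee_rot"]; t=np.array([*T(334.5,377,119),119])-st["ee_pos"]; print("in tool",R.T@t)
E
```

```text
[ 494.75477296 -126.7360696   129.92478887]
ring [ 494.67158516 -124.92954983] skirt [ 494.25399674 -125.00647369] wing [ 495.71227318 -125.60463767] winglen 45.14555269988643 17.682201293223702
[ 40.54626963 -19.85247963]
152.962337670385
153.37758127780134
in tool [-1.43421365 -0.33906772 10.92593341]
```

The offset is under 1.5 mm. Going down, then gripping.

Call:
drive_tool(
  deltas=[
    {"dx": 0,"dy": 0.1,"dz": -1,"ax": 0,"ay": 0,"az": -0.01},
    {"dx": 0,"dy": 0.1,"dz": -2,"ax": 0,"ay": 0,"az": -0.01},
    {"dx": 0,"dy": 0.1,"dz": -3,"ax": 0,"ay": 0,"az": -0.01},
    {"dx": 0,"dy": 0.1,"dz": -4,"ax": 0,"ay": 0,"az": -0.01},
    {"dx": 0,"dy": 0.1,"dz": -4.3,"ax": 0,"ay": 0,"az": -0.01},
    {"dx": 0,"dy": 0.1,"dz": -4.3,"ax": 0,"ay": 0,"az": -0.01},
    {"dx": 0,"dy": 0.1,"dz": -4.3,"ax": 0,"ay": 0,"az": -0.01},
    {"dx": 0,"dy": 0.1,"dz": -4.3,"ax": 0,"ay": 0,"az": -0.01},
  ],
)

```text
time_s: 3.47
ee_pos: [494.4, -125.4, 85.8]
ee_rot: [[-0.447, -0.894, 0.0], [-0.894, 0.447, -0.0], [-0.0, -0.0, -1.0]]
contact_force: [-0.0, -1.0, 0.6]
width: 0.997
```

Call:
drive_tool(
  deltas=[
    {"dx": 0,"dy": 0,"dz": 0,"ax": 0,"ay": 0,"az": 0},
    {"dx": 0,"dy": 0,"dz": 0,"ax": 0,"ay": 0,"az": 0},
    {"dx": 0,"dy": 0,"dz": 0,"ax": 0,"ay": 0,"az": 0},
    {"dx": 0,"dy": 0,"dz": 0,"ax": 0,"ay": 0,"az": 0},
    {"dx": 0,"dy": 0,"dz": 0,"ax": 0,"ay": 0,"az": 0},
    {"dx": 0,"dy": 0,"dz": 0,"ax": 0,"ay": 0,"az": 0},
    {"dx": 0,"dy": 0,"dz": 0,"ax": 0,"ay": 0,"az": 0},
    {"dx": 0,"dy": 0,"dz": 0,"ax": 0,"ay": 0,"az": 0},
  ],
  jaw=0,
)

```text
time_s: 4.13
ee_pos: [494.1, -125.3, 85.6]
ee_rot: [[-0.447, -0.894, 0.0], [-0.894, 0.447, -0.0], [0.0, -0.0, -1.0]]
contact_force: [-0.2, 1.0, -0.4]
width: 0.473
```

Call:
drive_tool(
  deltas=[
    {"dx": 0,"dy": 0,"dz": 0,"ax": 0,"ay": 0,"az": 0},
    {"dx": 0,"dy": 0,"dz": 0,"ax": 0,"ay": 0,"az": 0},
    {"dx": 0,"dy": 0,"dz": 0,"ax": 0,"ay": 0,"az": 0},
    {"dx": 0,"dy": 0,"dz": 0,"ax": 0,"ay": 0,"az": 0},
    {"dx": 0,"dy": 0,"dz": 0,"ax": 0,"ay": 0,"az": 0},
    {"dx": 0,"dy": 0,"dz": 0,"ax": 0,"ay": 0,"az": 0},
    {"dx": 0,"dy": 0,"dz": 0,"ax": 0,"ay": 0,"az": 0},
    {"dx": 0,"dy": 0,"dz": 0,"ax": 0,"ay": 0,"az": 0},
  ],
)

```text
time_s: 4.8
ee_pos: [494.1, -125.3, 85.6]
ee_rot: [[-0.447, -0.894, -0.0], [-0.894, 0.447, -0.0], [0.0, 0.0, -1.0]]
contact_force: [-2.4, -1.3, 0.1]
width: 0.194
```

Call:
drive_tool(
  deltas=[
    {"dx": 0,"dy": 0,"dz": 0.2,"ax": 0,"ay": 0,"az": 0},
    {"dx": 0,"dy": 0,"dz": 0.4,"ax": 0,"ay": 0,"az": 0},
    {"dx": 0,"dy": 0,"dz": 0.6,"ax": 0,"ay": 0,"az": 0},
    {"dx": 0,"dy": 0,"dz": 0.8,"ax": 0,"ay": 0,"az": 0},
    {"dx": 0,"dy": 0,"dz": 1.0,"ax": 0,"ay": 0,"az": 0},
    {"dx": 0,"dy": 0,"dz": 1.2,"ax": 0,"ay": 0,"az": 0},
    {"dx": 0,"dy": 0,"dz": 1.4,"ax": 0,"ay": 0,"az": 0},
    {"dx": 0,"dy": 0,"dz": 1.4,"ax": 0,"ay": 0,"az": 0},
  ],
)

```text
time_s: 5.47
ee_pos: [494.1, -125.3, 99.8]
ee_rot: [[-0.447, -0.894, -0.0], [-0.894, 0.447, -0.0], [0.0, -0.0, -1.0]]
contact_force: [0.2, -2.7, -5.4]
width: 0.193
```

```bash
python3 - <<'E'
from station import env
from h import *
st=env.state(); s=env.snapshot("wrist");c=env.snapshot("scene")
print(st["ee_pos"],st["contact_force"],st["wrist_torque"],st["width"]*93,st["joints"])
a=s["color"][150:290,190:350,::-1];b=c["color"][170:275,180:300,::-1]
cv2.imwrite("pics/c5.png",np.hstack([cv2.resize(a,(400,350),interpolation=3),cv2.resize(b,(400,350),interpolation=3)]))
E
```

```text
[ 494.08485294 -125.27293734   99.84894182] [ 0.16426729 -2.65871563 -5.44474436] [-0.41422981 -0.12374744  0.01709485] 17.94825006304727 [-3.39633352e-01  4.41243052e-01  1.85834065e+00 -8.12877238e-05
  8.42008055e-01  1.69491027e+00]
```

View pics/c5.png

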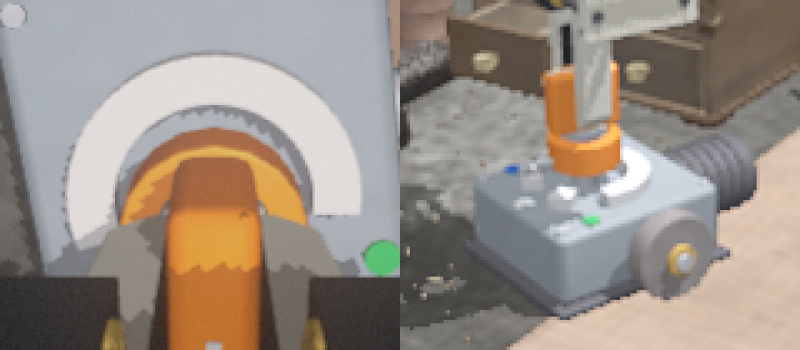

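The knob is lifted 14 mm with -5.4 N of pull, as expected from the spring. Turning toward green.

Call:
drive_tool(
  deltas=[
    {"dx": 0,"dy": 0,"dz": 0,"ax": 0,"ay": 0,"az": 0.07},
    {"dx": 0,"dy": 0,"dz": 0,"ax": 0,"ay": 0,"az": 0.15},
    {"dx": 0,"dy": 0,"dz": 0,"ax": 0,"ay": 0,"az": 0.23},
    {"dx": 0,"dy": 0,"dz": 0,"ax": 0,"ay": 0,"az": 0.31},
    {"dx": 0,"dy": 0,"dz": 0,"ax": 0,"ay": 0,"az": 0.39},
    {"dx": 0,"dy": 0,"dz": 0,"ax": 0,"ay": 0,"az": 0.47},
    {"dx": 0,"dy": 0,"dz": 0,"ax": 0,"ay": 0,"az": 0.54},
    {"dx": 0,"dy": 0,"dz": 0,"ax": 0,"ay": 0,"az": 0.6},
  ],
)

```text
time_s: 6.23
ee_pos: [494.1, -125.1, 99.4]
ee_rot: [[0.139, -0.99, -0.0], [-0.99, -0.139, 0.0], [-0.0, 0.0, -1.0]]
contact_force: [0.4, -0.6, -5.4]
width: 0.191
```

Call:
drive_tool(
  deltas=[
    {"dx": 0,"dy": 0,"dz": 0,"ax": 0,"ay": 0,"az": 0.08},
    {"dx": 0,"dy": 0,"dz": 0,"ax": 0,"ay": 0,"az": 0.17},
    {"dx": 0,"dy": 0,"dz": 0,"ax": 0,"ay": 0,"az": 0.26},
    {"dx": 0,"dy": 0,"dz": 0,"ax": 0,"ay": 0,"az": 0.35},
    {"dx": 0,"dy": 0,"dz": 0,"ax": 0,"ay": 0,"az": 0.44},
    {"dx": 0,"dy": 0,"dz": 0,"ax": 0,"ay": 0,"az": 0.52},
    {"dx": 0,"dy": 0,"dz": 0,"ax": 0,"ay": 0,"az": 0.58},
    {"dx": 0,"dy": 0,"dz": 0,"ax": 0,"ay": 0,"az": 0.58},
  ],
)

```text
time_s: 6.9
ee_pos: [494.0, -124.9, 99.4]
ee_rot: [[0.659, -0.753, -0.0], [-0.753, -0.659, 0.001], [-0.001, -0.0, -1.0]]
contact_force: [0.2, 1.3, -6.2]
width: 0.195
```

```bash
python3 - <<'E'
from station import env
from h import *
st=env.state(); s=env.snapshot("wrist");c=env.snapshot("scene")
print(st["ee_pos"],st["contact_force"],st["wrist_torque"],st["width"]*93,np.degrees(np.arctan2(*st["ee_rot"][:2,1][::-1])))
a=s["color"][150:290,190:350,::-1];b=c["color"][170:275,180:300,::-1]
cv2.imwrite("pics/c6.png",np.hstack([cv2.resize(a,(400,350),interpolation=3),cv2.resize(b,(400,350),interpolation=3)]))
E
```

```text
[ 494.00919046 -124.91424086   99.36241522] [ 0.23776988  1.32739726 -6.24755491] [ 0.19383172 -0.19521652  0.03687138] 18.10100736287782 -138.81075792686912
```

View pics/c6.png

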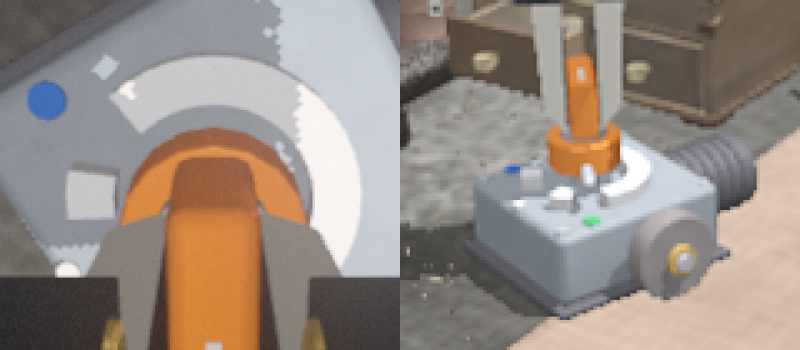

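The tongue points at the green dot: 221.2° against a target of 221°. Lowering with the knob held, then releasing.

Call:
drive_tool(
  deltas=[
    {"dx": 0,"dy": 0,"dz": -0.2,"ax": 0,"ay": 0,"az": 0},
    {"dx": 0,"dy": 0,"dz": -0.4,"ax": 0,"ay": 0,"az": 0},
    {"dx": 0,"dy": 0,"dz": -0.6,"ax": 0,"ay": 0,"az": 0},
    {"dx": 0,"dy": 0,"dz": -0.8,"ax": 0,"ay": 0,"az": 0},
    {"dx": 0,"dy": 0,"dz": -1.0,"ax": 0,"ay": 0,"az": 0},
    {"dx": 0,"dy": 0,"dz": -1.2,"ax": 0,"ay": 0,"az": 0},
    {"dx": 0,"dy": 0,"dz": -1.3,"ax": 0,"ay": 0,"az": 0},
    {"dx": 0,"dy": 0,"dz": -1.3,"ax": 0,"ay": 0,"az": 0},
  ],
)

```text
time_s: 7.67
ee_pos: [494.0, -125.0, 86.2]
ee_rot: [[0.656, -0.754, -0.0], [-0.754, -0.656, 0.0], [-0.001, 0.0, -1.0]]
contact_force: [0.1, 4.6, -4.1]
width: 0.192
```

The force matches the spring at about 0 lift, so nothing is sitting on the ring. Releasing.

Call:
drive_tool(
  deltas=[
    {"dx": 0,"dy": 0,"dz": 0,"ax": 0,"ay": 0,"az": 0},
    {"dx": 0,"dy": 0,"dz": 0,"ax": 0,"ay": 0,"az": 0},
    {"dx": 0,"dy": 0,"dz": 0,"ax": 0,"ay": 0,"az": 0},
    {"dx": 0,"dy": 0,"dz": 0,"ax": 0,"ay": 0,"az": 0},
    {"dx": 0,"dy": 0,"dz": 0,"ax": 0,"ay": 0,"az": 0},
    {"dx": 0,"dy": 0,"dz": 0,"ax": 0,"ay": 0,"az": 0},
    {"dx": 0,"dy": 0,"dz": 0,"ax": 0,"ay": 0,"az": 0},
    {"dx": 0,"dy": 0,"dz": 0,"ax": 0,"ay": 0,"az": 0},
  ],
  jaw=6,
)

```text
time_s: 8.33
ee_pos: [494.2, -125.3, 86.6]
ee_rot: [[0.657, -0.754, 0.0], [-0.754, -0.657, -0.0], [0.0, 0.0, -1.0]]
contact_force: [0.2, -0.1, -0.1]
width: 0.637
```

Call:
drive_tool(
  deltas=[
    {"dx": 0,"dy": 0,"dz": 1,"ax": 0,"ay": 0,"az": 0},
    {"dx": 0,"dy": 0,"dz": 3,"ax": 0,"ay": 0,"az": 0},
    {"dx": 0,"dy": 0,"dz": 6,"ax": 0,"ay": 0,"az": 0},
    {"dx": 0,"dy": 0,"dz": 9,"ax": 0,"ay": 0,"az": 0},
    {"dx": 0,"dy": 0,"dz": 12,"ax": 0,"ay": 0,"az": 0},
    {"dx": 0,"dy": 0,"dz": 15,"ax": 0,"ay": 0,"az": 0},
    {"dx": 0,"dy": 0,"dz": 17,"ax": 0,"ay": 0,"az": 0},
    {"dx": 0,"dy": 0,"dz": 17,"ax": 0,"ay": 0,"az": 0},
  ],
)

```text
time_s: 9.0
ee_pos: [495.6, -125.7, 261.6]
ee_rot: [[0.657, -0.754, 0.007], [-0.754, -0.657, -0.002], [0.006, -0.004, -1.0]]
contact_force: [0.9, -0.1, 0.7]
width: 0.643
```

```bash
python3 - <<'E'
from station import env
from h import *
import pickle
st=env.state(); s=env.snapshot("wrist");c=env.snapshot("scene")
pickle.dump((st,s),open("w7.pkl","wb"))
print(st["time_s"],st["ee_pos"],st["contact_force"],st["width"]*93)
for n in("wrist","scene"): print([(r["conf"],r["centre"]) for r in env.place_of(n,"orange_grip")])
a=s["color"][110:250,200:360,::-1];b=c["color"][170:275,180:300,::-1]
cv2.imwrite("pics/c7.png",np.hstack([cv2.resize(a,(400,350),interpolation=3),cv2.resize(b,(400,350),interpolation=3)]))
E
```

```text
9.0 [ 495.61682267 -125.72369573  261.57829326] [ 0.88391033 -0.14915959  0.69219824] 59.81365964643671
[(0.98, [495.6, -122.0, 102.0])]
[(0.72, [495.3, -124.0, 107.1])]
```

View pics/c7.png

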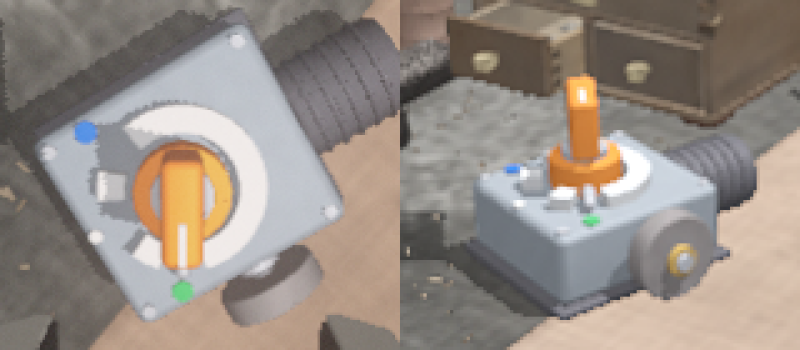

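The stripe points at the green dot in both views. I'll check the drop height by comparing the skirt with the starting scene picture, at identical crops.

```bash
python3 - <<'E'
from station import env
from h import *
c=env.snapshot("scene")["color"][:,:,::-1]; o=cv2.imread("pics/scene0.png")
f=lambda i:cv2.resize(i[185:250,205:270],(400,400),interpolation=3)
im=np.hstack([f(o),f(c)]);
for y in range(0,400,50): cv2.line(im,(0,y),(800,y),(255,255,0),1)
cv2.imwrite("pics/c8.png",im)
m=lambda i:(cv2.inRange(cv2.cvtColor(i,cv2.COLOR_BGR2HSV),(5,130,80),(22,255,255))[180:260,190:290]>0)
for i in (o,c):
    k=m(i); r=np.where(k.any(1))[0]; w=k.sum(1); print(r.min()+180,r.max()+180,w[r.min():r.max()+1])
cv2.imwrite("pics/s9.png",c)
E
```

```text
193 251 [ 2  7 13  9  7 12 21 21 22 22 22 22 22 22 22 22 22 22 22 21 17 13  8  9
  8 13 21 22 22 22 19 16 13  7  6  4  0  0  0  0  0  0  0  0  0  0  0  0
  0  0  0  1  1  1  1  1  1  1  1]
193 251 [ 7  9  9  6  6  6  6  7  9  9  8  8  8  8  8  9  9  9  8  8  9 10 13 14
 15 13 21 21 21 22 20 18 11  2  1  0  0  0  0  0  0  0  0  0  0  0  0  0
  0  0  0  0  0  1  1  1  1  1  1]
```

View pics/c8.png

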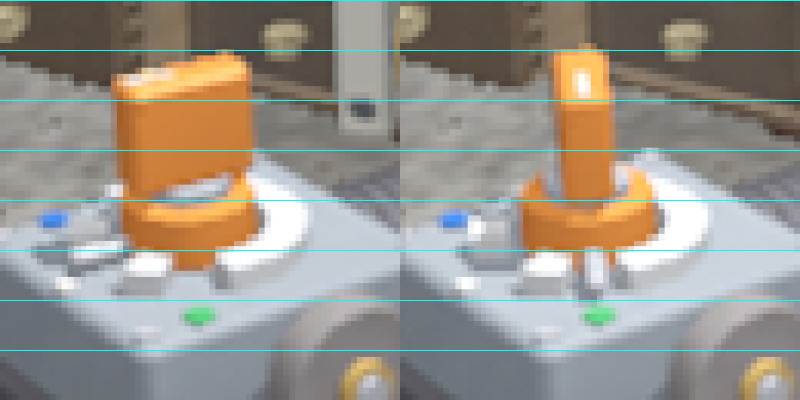

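View pics/s9.png

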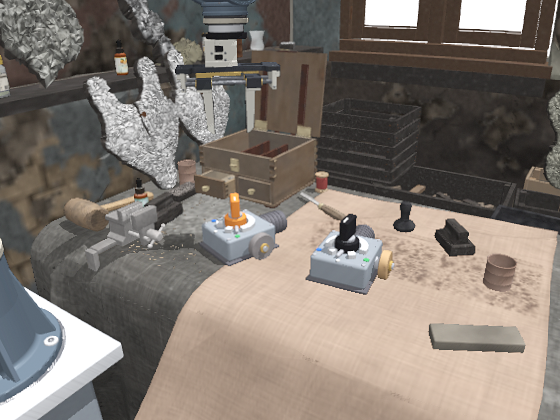

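The skirt sits at the same image rows as at the start (full-width rows 219–222), where 8 mm of lift would shift it about 6 px. The tongue lies between the two ring blocks by the green dot, and the black knob looks unchanged. Handing in.

```bash
python3 -c "
from station import env
print(env.sign_off())"
```

```text
the job is handed in; nothing more can be done
None
```

The orange knob is in gear at the green dot. I gripped its wing, lifted it 14 mm, turned it +1.18 rad, lowered it into the green pocket, let go and backed off. The job was handed in at about 9 s.

- **Fully down:** before release the pull on the gripper was 4.1 N, about what the spring gives at zero lift. Afterwards the skirt sat at the same height in the scene picture as at the start.
- **At the green dot:** in the scene picture the tongue lies in the gap by the green dot. The gripper angle put it at 221.2° against a target of 221°.
- **Other drive:** the black knob was never touched and looks unchanged. The gripper was clear, about 140 mm above the orange knob.
- **What disagreed or failed:**
  - The first move call was refused for missing keys, and nothing moved.
  - A circle through the three dots gave an axis about 7 mm off, so I used the skirt, ring and wing instead.
  - The network's grip heights were 102 mm from the wrist camera and 107 mm from the scene camera. The scene camera also read 107 mm before the move.

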